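# Level the packing shelf by its screw foot and keep the spirit level pressed on

## Task

Swing the cover of the levelling stand well open by its handle and leave it open, then turn the foot knob under it until the bubble of the spirit level lying on the shelf sits centred between its two marks. Then press the spirit level down flat on the shelf where it lies, with a light but definite push from above (roughly 5 to 15 N), the bubble still centred, and finish while still pressing: do not let go. Do not shove the tags, label roll, power brick or marker about.

Things in the scene. Friction and masses are not known exactly. Their poses are not given: they have to be found in the camera images.
- stand: Fixed levelling stand on a wooden riser 130 mm above the bench: steel base plate 130 x 470 x 12 mm, long along y. Origin under it on the riser; x away from the robot, y to the left, z up. At y = +140 mm the pivot of the aluminium shelf; at -225 mm the foot knob, under a grey swing cover: roof 130 x 130 x 4 mm, top 119 mm above the origin, 50 mm skirts on its near and right sides.
- shelf_top (a point): Centre of the top of the shelf, a bare aluminium plate 150 x 300 x 10 mm (long along the stand's y), 50 mm above the riser when level. The shelf rocks about its left end; its right end, carried by the screw foot, starts 1.2 to 2 degrees too low.
- cover (a joint): Angle of the swing cover, rad: 0 closed over the knob, 1.95 fully open. It turns counterclockwise seen from above about an upright pin at its far right corner: the handle, at the near left corner, swings toward the robot and to the right. Its roof hides the foot knob until swung aside. Light friction (0.12 N m); it stays where it is left.
- cover_hinge (a point): On the cover's upright hinge pin, at the height of the roof's top. Fixed to the stand.
- cover_grip (a point): The cover's handle: upright black round post, 17 mm thick with a 21 mm rounded head, standing 34 mm above the roof near its near left corner, 147 mm from the hinge pin. This point is on its axis, 18 mm above the roof (137 mm above the riser). Fingers that pinch it from above may let it turn between them.
- foot_grip (a point): Middle of the foot knob: black knurled round knob, 44 mm across, 34 mm high, axis upright; point on its axis, 81 mm above the riser; the knob keeps its height. Clockwise seen from above it raises the shelf's right end: 1 rad tilts the shelf 0.025 rad and moves the bubble 17 mm toward the level's -y. Level is 0.85 to 1.35 rad clockwise from the start. Takes about 0.4 N m; stays where left.
- level: Loose spirit level, aluminium with grey sides, 36 x 220 x 32 mm (x, y, z), 0.3 to 0.5 kg, lying on the front half of the shelf. Origin at the centre of its underside; y along its length, to the left. Solid end blocks, 68 long, centres 76 mm from the middle, tops 32 mm above the origin, take the push; the window between them holds the dark green vial with two thin black marks 30 mm apart, centred.
- bubble (a joint): Place of the pale bubble (20 mm long) along the vial in m: 0 centred between the marks, positive toward the level's +y (left) end, range -0.031 to 0.031. It floats to the higher end (0.7 mm for each 0.001 rad of slope) and takes about 1 s to settle.
- tags: Bystander: loose banded pile of paper hang tags, 56 x 91 x 19 mm as it lies, on the back half of the shelf. Origin under its centre.
- label_roll: Bystander: loose white label roll, 72 mm across, 52 mm high, on the riser left of the stand. Origin under its centre.
- brick: Bystander: loose black power brick, 96 x 53 x 30 mm, on the riser in front of the stand. Origin under its centre.
- marker: Bystander: loose black and white marker pen, 138 mm long, 19 mm high, on the riser left of the stand. Origin under its centre.

How it is judged:
By the outcome, as a careful person would: the job done as asked, in the order asked, and still so for the second after the job is handed in, while the arm keeps its last pose, push and grip.
It also fails if it takes over 54 s, if anything falls off the work surface, if the arm or the gripper's body presses on something with over 40 N, if the wrist force passes 120 N, or if a joint passes its speed limit or range.

## Robot

A 6-joint arm with a two-finger parallel gripper is mounted at the origin on a cart in front of the work surface, level with it; the furniture and walls round the work are solid. World frame = base frame: x ahead of the robot, y to its left, z up, the work surface at z = 0. Lengths are in m, angles in rad, forces in N, time in s.
With the tool pointing down it reaches from about 0.225 to 0.875 m from the base axis. Payload 3.4 kg.
Tool frame: the origin (TCP) lies at the very end of the fingers, on their centre line; the grasp point (between the pads) lies behind it (manip.grasp_offset is the z of the grasp point in the tool frame, in m); z points along the fingers, y is the line along which they close (so a half turn about z gives the same grasp; the last joint's range is limited). The gripper opens to 85 mm and grips with 20 to 120 N. Pads are 22 mm wide; open, the fingers measure 114 mm over their backs; the gripper's body (76 mm by 85 mm) begins 54 mm behind the grasp point. The pads swing forward as they close: fully open they stand 13 mm farther back than shut.
Start: joints at [1.159, 0.276, 1.505, -0, 1.361, -0.121], TCP at [0.165, 0.551, 0.231] pointing down, gripper open.
Joint ranges: [-2.89, 2.89], [-0.75, 2.08], [0.22, 2.7], [-1.18, 4.32], [0.11, 2.71], [-2.7, 2.7]. Speed limits (rad/s): [2.57, 2.57, 3.14, 3.14, 3.14, 3.14].

## Interface

Orientations are given as a unit quaternion [w, x, y, z].
In Python, from rig import manip gives the robot as it stands.
- The arm moves only by the shell command python3 -m pendant 'ROWS' [FORCE]. ROWS is JSON, a list of rows, each an object of numbers: "dx", "dy", "dz": the shift along the tool's x, y, z in m; "rx", "ry", "rz": the turn, a rotation vector about the tool's x, y, z in degrees; "hand": the finger opening in m, from 0 to 0.0854. In form: [{"dx": .., "dy": .., "dz": .., "rx": .., "ry": .., "rz": .., "hand": ..}, ...]. A call has 1 to 12 rows; each row shifts and turns the commanded pose from where the row before left it, along the tool's axes as they then stand; what a row does not reach is not made up. A row lasts 1/12 s, in which the tool goes at most 41.7 mm and 7.16 degrees, less where a joint would pass 70% of its speed; a pose out of reach is approached as far as the arm can. A call is refused whole if a number of a shift passes 0.0417 or a number of a turn 7.16, either way. A call with a gripper value outside its range is refused whole. The fingers move at their own pace and stop on an object; FORCE is the grip in N (left out, the last holds). Time passes only in rows, so rows that do not move let the fingers close. It gives the time, the measured TCP pose, the force, the opening and the grip force at its end, in the units of the state.
- manip.get_state(): the state, without advancing time (a new reading comes with each control period).
- manip.get_image(name): name is "scene" or "top" or "wrist"; returns a dict with "frame" (480x640x3 uint8, red, green, blue), "fx", "fy", "cx", "cy" (pixels), "distortion" ([k1, k2, p1, p2, k3] as OpenCV has them; the pictures are not rectified), "position" and "attitude" of the camera in the world; the wrist camera has in their place "mount" (4x4, takes a point from camera to tool coordinates, whose origin is the TCP and whose axes are the flange's). Camera axes: x right, y up, looking along -z (the intrinsics and any distortion apply to the point x, -y, -z); pixel columns grow to the right and rows downward; lengths in m; the calibration is good to about 2 mm. A picture is of the moment at which its call begins: read the wrist's pose just before it. There is no depth.
- manip.sign_off(): hands the job in; it is judged then, once.
The state is a dict: "clock": time; "qpos": joint angles; "qd": joint speeds; "effort": joint torques, N m; "position": TCP position; "ee_rot": TCP orientation; "contact_force": force on the tool from outside, world axes, zero at the start; "moment": the same for the moment, N m; "width": finger opening in m; "gripper_force": force on a finger pad.
Only numpy, scipy, OpenCV 4.12 (cv2) and the standard library are available. Lean on these libraries where they do the work, as an engineer would, in place of code of your own. Each camera call takes 0.05 s, during which the arm holds its last target. There are 200 camera calls.

## Working session

There is one attempt and no reset: what is moved stays moved. The work goes in short steps, Python scripts to look and compute and a shell command to move; the robot and the scene stay as the last step left them, time stands still between calls to the robot, and variables do not carry over. Pictures are saved under pics/ and viewed, at most 10 in all, crops included, and the job is handed in when it is done.

```bash
ls; mkdir -p pics; python3 - <<'E'
from rig import manip
import cv2,json,numpy as np
s=manip.get_state();print({k:np.round(v,3).tolist() for k,v in s.items()},manip.grasp_offset)
ims=[]
for n in("scene","top","wrist"):
    d=manip.get_image(n);cv2.imwrite(f"pics/{n}0.png",d["frame"][:,:,::-1])
    print(n,{k:np.round(v,4).tolist() for k,v in d.items() if k!="frame"})
E
```

```text
pics
{'clock': 0.0, 'qpos': [1.159, 0.277, 1.506, 0.0, 1.361, -0.121], 'qd': [0.001, -0.001, -0.0, 0.0, 0.001, 0.001], 'effort': [-0.0, -41.677, -24.581, -0.0, 0.011, -0.0], 'position': [0.165, 0.55, 0.23], 'ee_rot': [-0.0, 0.145, 0.989, -0.001], 'contact_force': [0.84, 0.448, -0.81], 'moment': [0.016, -0.012, 0.045], 'gripper_force': 0.0, 'width': 0.085} -0.0187
scene {'fx': 616.262, 'fy': 616.262, 'cx': 318.6011, 'cy': 230.9376, 'distortion': [-0.1022, 0.0, 0.0, 0.0, 0.0], 'position': [0.209, -0.5206, 1.3505], 'attitude': [0.9317, 0.2637, -0.0722, -0.239]}
top {'fx': 534.6173, 'fy': 534.6173, 'cx': 320.0335, 'cy': 247.4752, 'distortion': [-0.1413, 0.0, 0.0, 0.0, 0.0], 'position': [0.3611, 0.0727, 1.3707], 'attitude': [-0.6952, -0.0623, 0.0499, 0.7143]}
wrist {'fx': 370.9574, 'fy': 370.9574, 'cx': 314.0953, 'cy': 241.0971, 'distortion': [-0.0423, 0.0, 0.0, 0.0, 0.0], 'mount': [[-0.001, 0.9516, 0.3073, 0.0793], [1.0, 0.0009, 0.0003, -0.0005], [-0.0, 0.3073, -0.9516, -0.1428], [0.0, 0.0, 0.0, 1.0]]}
```

View pics/top0.png

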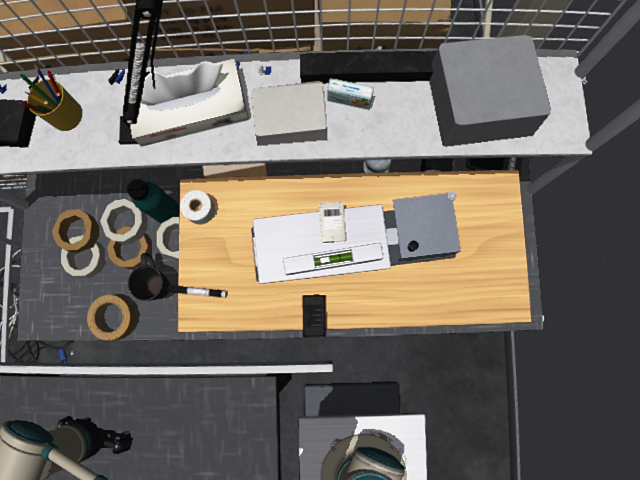

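View pics/scene0.png

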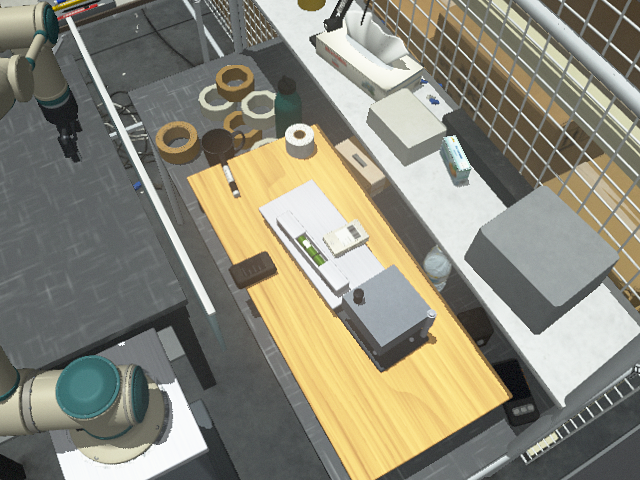

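Top shows the level centred near (333,259), the handle at (413,246), the hinge at (452,196), and a rail ending at (332,369). In scene the handle is at (359,296) and the hinge at (432,315). I'll zoom in for better pixels.

```bash
cat > h.py <<'E'
import numpy as np, cv2
from scipy.spatial.transform import Rotation as R
from rig import manip
def rot(q): return R.from_quat([q[1],q[2],q[3],q[0]])
def cam(d,state=None):
    if "mount" in d:
        M=np.array(d["mount"]);r=rot(state["ee_rot"]).as_matrix()
        return r@M[:3,3]+np.array(state["position"]), r@M[:3,:3]
    return np.array(d["position"]),rot(d["attitude"]).as_matrix()
def K(d): return np.array([[d["fx"],0,d["cx"]],[0,d["fy"],d["cy"]],[0,0,1.]])
def ray(d,px,s=None):
    p,A=cam(d,s)
    u=cv2.undistortPoints(np.array([[px]],float),K(d),np.array(d["distortion"]))[0,0]
    v=A@np.array([u[0],-u[1],-1.]); return p,v/np.linalg.norm(v)
def onz(d,px,z,s=None):
    p,v=ray(d,px,s); return p+v*(z-p[2])/v[2]
def tri(*rays):
    A=sum(np.eye(3)-np.outer(v,v) for p,v in rays);b=sum((np.eye(3)-np.outer(v,v))@p for p,v in rays)
    return np.linalg.solve(A,b)
def proj(d,P,s=None):
    p,A=cam(d,s);c=(np.atleast_2d(P)-p)@A; c=c*[1,-1,-1]
    return cv2.projectPoints(c,np.zeros(3),np.zeros(3),K(d),np.array(d["distortion"]))[0][:,0]
E
python3 - <<'E'
from h import *
t=manip.get_image("top");s=manip.get_image("scene")
for n,a,b in(("hinge",(452,196),(432,315)),("handle",(413,246),(359,293)),("rail end",(332,369),(210,314)),("level",(333,259),(312,248))):
    print(n,tri(ray(t,a),ray(s,b)).round(3))
print(onz(t,(452,196),.249),onz(t,(413,246),.283),onz(t,(333,259),.212),onz(s,(432,315),.249))
a=cv2.resize(t["frame"][185:345,240:490,::-1],None,fx=3.2,fy=3.2,interpolation=cv2.INTER_CUBIC)[:512]
cv2.imwrite("pics/topz.png",a)
b=cv2.resize(s["frame"][180:380,225:475,::-1],None,fx=3,fy=3,interpolation=cv2.INTER_CUBIC)
cv2.imwrite("pics/scz.png",b)
E
```

```text
hinge [ 0.649 -0.201  0.241]
handle [ 0.536 -0.104  0.276]
rail end [0.277 0.072 0.11 ]
level [0.523 0.062 0.208]
[ 0.6459772  -0.19897631  0.249     ] [ 0.53323222 -0.10219012  0.283     ] [0.52071659 0.06308739 0.212     ] [ 0.64744642 -0.20377358  0.249     ]
```

View pics/topz.png

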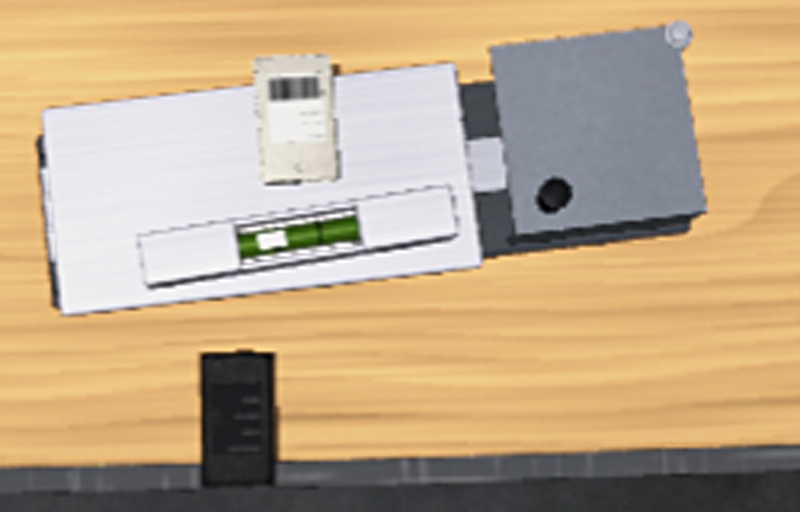

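View pics/scz.png

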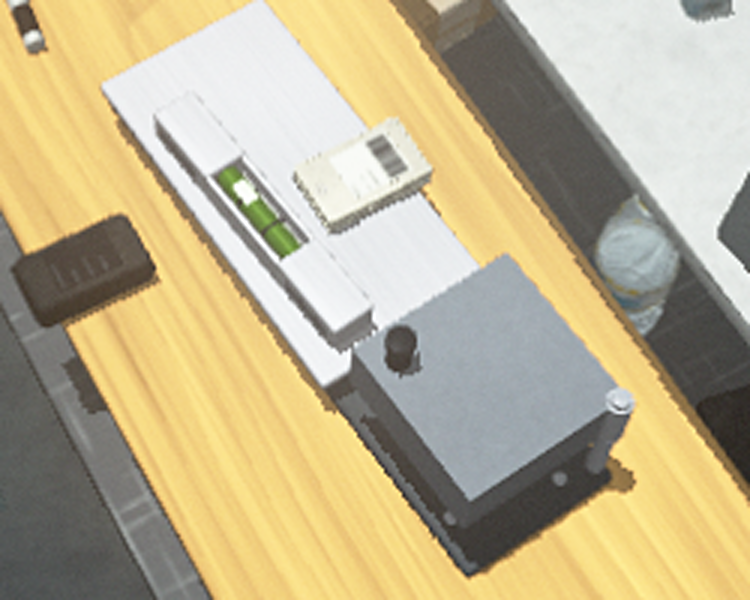

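Zoomed top: hinge (679,33), handle head (554,193), level corners (138,234), (452,186), (460,236) and (148,286), with the bubble left of centre. The scene zoom agrees. I'll fit the stand frame and the tool pose change.

```bash
cat >> h.py <<'E'
def tgt(P,yaw=None):
    """needed rows total: tool-frame shift to reach world point P (and yaw of tool y), from now"""
    s=manip.get_state();A=rot(s["ee_rot"]).as_matrix()
    print("tool shift mm",((np.array(P)-s["position"])@A*1000).round(1),"tool y yaw deg",np.degrees(np.arctan2(A[1,1],A[0,1])).round(2),"z tilt",A[:,2].round(4))
E
python3 - <<'E'
from h import *
t=manip.get_image("top");s=manip.get_image("scene")
T=lambda x,y:(240+(x+.5)/3.2-.5,185+(y+.5)/3.2-.5)
S=lambda x,y:(225+(x+.5)/3-.5,180+(y+.5)/3-.5)
def pr(n,a,z): print(n,[onz(t,T(*p),z)[:2].round(4).tolist() for p in a],[ (np.mean([onz(t,T(*p),z) for p in a],0)).round(4).tolist()])
pr("shelf",[(40,110),(455,62),(482,264),(62,314)],.176)
pr("level",[(138,234),(452,186),(460,236),(148,286)],.209)
pr("roof",[(490,46),(679,33),(706,212),(515,234)],.249)
pr("handle",[(554,193)],.281)
pr("bubble",[(272,240)],.20)
print("tri handle",tri(ray(t,T(554,193)),ray(s,S(401,337))),"hinge",tri(ray(t,T(679,33)),ray(s,S(619,398))))
tgt([.535,-.1025,.34])
E
```

```text
shelf [[0.6234, 0.2454], [0.6497, -0.053], [0.5035, -0.0656], [0.4763, 0.2307]] [[0.5632, 0.0894, 0.176]]
level [[0.5269, 0.1733], [0.5542, -0.0435], [0.5193, -0.0475], [0.4908, 0.167]] [[0.5228, 0.0623, 0.209]]
roof [[0.6425, -0.0695], [0.6483, -0.1988], [0.5251, -0.2087], [0.5141, -0.0799]] [[0.5825, -0.1392, 0.249]]
handle [[0.5357, -0.1022]] [[0.5357, -0.1022, 0.281]]
bubble [[0.5214, 0.0815]] [[0.5214, 0.0815, 0.2]]
tri handle [ 0.53691667 -0.10280423  0.27849463] hinge [ 0.64811752 -0.19850475  0.25048495]
tool shift mm [-541.9 -519.8 -108.7] tool y yaw deg 73.34 z tilt [-2.e-04 -4.e-04 -1.e+00]
```

```bash
python3 -m pendant '[{"dz":-0.027,"rz":-4.17},{"dz":-0.027,"rz":-4.17},{"dz":-0.027,"rz":-4.17},{"dz":-0.027,"rz":-4.17}]'
python3 -m pendant '[{"dx":-0.0148,"dy":-0.0261},{"dx":-0.0148,"dy":-0.0261},{"dx":-0.0148,"dy":-0.0261},{"dx":-0.0148,"dy":-0.0261},{"dx":-0.0148,"dy":-0.0261},{"dx":-0.0148,"dy":-0.0261},{"dx":-0.0148,"dy":-0.0261},{"dx":-0.0148,"dy":-0.0261},{"dx":-0.0148,"dy":-0.0261},{"dx":-0.0148,"dy":-0.0261},{"dx":-0.0148,"dy":-0.0261},{"dx":-0.0148,"dy":-0.0261}]'
python3 -m pendant '[{"dx":-0.0148,"dy":-0.0261},{"dx":-0.0148,"dy":-0.0261},{"dx":-0.0148,"dy":-0.0261},{"dx":-0.0148,"dy":-0.0261},{"dx":-0.0148,"dy":-0.0261},{"dx":-0.0148,"dy":-0.0261},{"dx":-0.0148,"dy":-0.0261},{"dx":-0.0148,"dy":-0.0261},{"dx":-0.0148,"dy":-0.0261},{"dx":-0.0148,"dy":-0.0261},{"dx":-0.0148,"dy":-0.0261},{"hand":0.05}]'
python3 -m pendant '[{"dx":-0.01,"dy":-0.015},{},{}]'
python3 -c "
from h import *
tgt([.536,-.1025,.254])
print(np.round(manip.get_state()['qpos'],2))"
```

```text
tool shift mm [-542.9 -519.4  -22.7] tool y yaw deg 73.34 z tilt [-2.e-04 -4.e-04 -1.e+00]
[ 1.16  0.28  1.51  0.    1.36 -0.12]invalid input
invalid input
invalid input
invalid input
```

```bash
python3 -m pendant '[{"dx":0,"dy":0,"dz":-0.027,"rx":0,"ry":0,"rz":-4.17},{"dx":0,"dy":0,"dz":-0.027,"rx":0,"ry":0,"rz":-4.17}]'; python3 -m pendant '[{"dz":-0.027,"rz":-4.17,"hand":0.085}]'
```

```text
invalid input
invalid input
```

```bash
python3 -m pendant '[{"dx":0,"dy":0,"dz":-0.027,"rx":0,"ry":0,"rz":-4.17,"hand":0.05},{"dx":0,"dy":0,"dz":-0.027,"rx":0,"ry":0,"rz":-4.17,"hand":0.05},{"dx":0,"dy":0,"dz":-0.027,"rx":0,"ry":0,"rz":-4.17,"hand":0.05}]'
python3 -m pendant '[{"dx":-0.0185,"dy":-0.0326,"dz":0,"rx":0,"ry":0,"rz":0,"hand":0.05},{"dx":-0.0185,"dy":-0.0326,"dz":0,"rx":0,"ry":0,"rz":0,"hand":0.05},{"dx":-0.0185,"dy":-0.0326,"dz":0,"rx":0,"ry":0,"rz":0,"hand":0.05},{"dx":-0.0185,"dy":-0.0326,"dz":0,"rx":0,"ry":0,"rz":0,"hand":0.05},{"dx":-0.0185,"dy":-0.0326,"dz":0,"rx":0,"ry":0,"rz":0,"hand":0.05},{"dx":-0.0185,"dy":-0.0326,"dz":0,"rx":0,"ry":0,"rz":0,"hand":0.05},{"dx":-0.0185,"dy":-0.0326,"dz":0,"rx":0,"ry":0,"rz":0,"hand":0.05},{"dx":-0.0185,"dy":-0.0326,"dz":0,"rx":0,"ry":0,"rz":0,"hand":0.05},{"dx":-0.0185,"dy":-0.0326,"dz":0,"rx":0,"ry":0,"rz":0,"hand":0.05},{"dx":-0.0185,"dy":-0.0326,"dz":0,"rx":0,"ry":0,"rz":0,"hand":0.05},{"dx":-0.0185,"dy":-0.0326,"dz":0,"rx":0,"ry":0,"rz":0,"hand":0.05},{"dx":-0.0185,"dy":-0.0326,"dz":0,"rx":0,"ry":0,"rz":0,"hand":0.05}]'
python3 -m pendant '[{"dx":-0.0185,"dy":-0.0326,"dz":0,"rx":0,"ry":0,"rz":0,"hand":0.05},{"dx":-0.0185,"dy":-0.0326,"dz":0,"rx":0,"ry":0,"rz":0,"hand":0.05},{"dx":-0.0185,"dy":-0.0326,"dz":0,"rx":0,"ry":0,"rz":0,"hand":0.05},{"dx":-0.0185,"dy":-0.0326,"dz":0,"rx":0,"ry":0,"rz":0,"hand":0.05},{"dx":-0.0185,"dy":-0.0326,"dz":0,"rx":0,"ry":0,"rz":0,"hand":0.05},{"dx":-0.0185,"dy":-0.0326,"dz":0,"rx":0,"ry":0,"rz":0,"hand":0.05},{"dx":0,"dy":0,"dz":0,"rx":0,"ry":0,"rz":0,"hand":0.05},{"dx":0,"dy":0,"dz":0,"rx":0,"ry":0,"rz":0,"hand":0.05}]'
python3 -c "
from h import *
tgt([.536,-.1025,.254])
print(np.round(manip.get_state()['qpos'],2))"
```

```text
clock: 0.68
position: [0.1647, 0.5506, 0.3404]
ee_rot: [-0.0, -0.002, 1.0, -0.0]
contact_force: [0.7, 0.5, 0.6]
width: 0.0512
gripper_force: 0.0
clock: 1.68
position: [0.3874, 0.158, 0.3396]
ee_rot: [0.0, -0.0, 1.0, 0.0]
contact_force: [0.0, 1.9, 0.4]
width: 0.0503
gripper_force: 0.0
clock: 2.35
position: [0.4986, -0.0374, 0.3386]
ee_rot: [-0.001, 0.002, 1.0, 0.0]
contact_force: [-0.0, 0.9, 0.2]
width: 0.0503
gripper_force: 0.0
tool shift mm [-37.7 -65.1  84.5] tool y yaw deg 89.82 z tilt [-1.4e-03  6.0e-04 -1.0e+00]
[-0.21  0.12  1.45  0.    1.58 -1.78]
```

```bash
python3 -m pendant '[{"dx":-0.0189,"dy":-0.0325,"dz":0,"rx":0,"ry":0,"rz":0,"hand":0.05},{"dx":-0.0189,"dy":-0.0325,"dz":0,"rx":0,"ry":0,"rz":0,"hand":0.05},{"dx":0,"dy":0,"dz":0.02,"rx":0,"ry":0,"rz":0,"hand":0.05},{"dx":0,"dy":0,"dz":0.025,"rx":0,"ry":0,"rz":0,"hand":0.05},{"dx":0,"dy":0,"dz":0.02,"rx":0,"ry":0,"rz":0,"hand":0.05},{"dx":0,"dy":0,"dz":0.01,"rx":0,"ry":0,"rz":0,"hand":0.05},{"dx":0,"dy":0,"dz":0.007,"rx":0,"ry":0,"rz":0,"hand":0.05},{"dx":0,"dy":0,"dz":0,"rx":0,"ry":0,"rz":0,"hand":0.05}]' 30
python3 -m pendant '[{"dx":0,"dy":0,"dz":0,"rx":0,"ry":0,"rz":0,"hand":0.008},{"dx":0,"dy":0,"dz":0,"rx":0,"ry":0,"rz":0,"hand":0.008},{"dx":0,"dy":0,"dz":0,"rx":0,"ry":0,"rz":0,"hand":0.008},{"dx":0,"dy":0,"dz":0,"rx":0,"ry":0,"rz":0,"hand":0.008},{"dx":0,"dy":0,"dz":0,"rx":0,"ry":0,"rz":0,"hand":0.008},{"dx":0,"dy":0,"dz":0,"rx":0,"ry":0,"rz":0,"hand":0.008}]' 30
python3 -c "
from h import *
s=manip.get_state();print(s['position'],s['contact_force'],s['width'])
h=np.array([.648,-.1985]);p=np.array(s['position'][:2]);v=p-h;print(np.linalg.norm(v))
a=np.arctan2(v[1],v[0]);q=p
for i in range(1,25):
  th=a+i*.08;n=h+np.linalg.norm(v)*np.array([np.cos(th),np.sin(th)]);d=n-q;q=n
  print(i,'dx %.4f dy %.4f'%(-d[0],d[1]),n.round(3))
"
```

```text
clock: 3.02
position: [0.5351, -0.0996, 0.2565]
ee_rot: [-0.001, -0.001, 1.0, 0.0]
contact_force: [-0.2, 0.0, 0.0]
width: 0.0501
gripper_force: 0.0
clock: 3.52
position: [0.5366, -0.105, 0.2593]
ee_rot: [0.001, 0.0, 1.0, -0.005]
contact_force: [-0.6, -9.6, 1.2]
width: 0.019
gripper_force: 29.2
[ 0.53658541 -0.10504457  0.25929337] [-0.61877635 -9.60185354  1.18090722] 0.019011352203697523
0.14542052569106012
1 dx 0.0071 dy -0.0092 [ 0.529 -0.114]
2 dx 0.0064 dy -0.0097 [ 0.523 -0.124]
3 dx 0.0056 dy -0.0102 [ 0.518 -0.134]
4 dx 0.0047 dy -0.0106 [ 0.513 -0.145]
5 dx 0.0039 dy -0.0110 [ 0.509 -0.156]
6 dx 0.0030 dy -0.0112 [ 0.506 -0.167]
7 dx 0.0021 dy -0.0114 [ 0.504 -0.179]
8 dx 0.0011 dy -0.0116 [ 0.503 -0.19 ]
9 dx 0.0002 dy -0.0116 [ 0.503 -0.202]
10 dx -0.0007 dy -0.0116 [ 0.503 -0.213]
11 dx -0.0016 dy -0.0115 [ 0.505 -0.225]
12 dx -0.0026 dy -0.0113 [ 0.508 -0.236]
13 dx -0.0035 dy -0.0111 [ 0.511 -0.247]
14 dx -0.0043 dy -0.0108 [ 0.515 -0.258]
15 dx -0.0052 dy -0.0104 [ 0.521 -0.268]
16 dx -0.0060 dy -0.0100 [ 0.527 -0.278]
17 dx -0.0068 dy -0.0095 [ 0.533 -0.288]
18 dx -0.0075 dy -0.0089 [ 0.541 -0.297]
19 dx -0.0082 dy -0.0083 [ 0.549 -0.305]
20 dx -0.0088 dy -0.0076 [ 0.558 -0.313]
21 dx -0.0094 dy -0.0068 [ 0.567 -0.319]
22 dx -0.0099 dy -0.0061 [ 0.577 -0.326]
23 dx -0.0104 dy -0.0053 [ 0.588 -0.331]
24 dx -0.0108 dy -0.0044 [ 0.598 -0.335]
```

```bash
python3 -m pendant '[{"dx":0.0071,"dy":-0.0110,"dz":0,"rx":0,"ry":0,"rz":0,"hand":0.008},{"dx":0.0064,"dy":-0.0115,"dz":0,"rx":0,"ry":0,"rz":0,"hand":0.008},{"dx":0.0056,"dy":-0.0102,"dz":0,"rx":0,"ry":0,"rz":0,"hand":0.008},{"dx":0.0047,"dy":-0.0106,"dz":0,"rx":0,"ry":0,"rz":0,"hand":0.008},{"dx":0.0039,"dy":-0.0110,"dz":0,"rx":0,"ry":0,"rz":0,"hand":0.008},{"dx":0.0030,"dy":-0.0112,"dz":0,"rx":0,"ry":0,"rz":0,"hand":0.008}]' 
python3 -m pendant '[{"dx":0.0021,"dy":-0.0114,"dz":0,"rx":0,"ry":0,"rz":0,"hand":0.008},{"dx":0.0011,"dy":-0.0116,"dz":0,"rx":0,"ry":0,"rz":0,"hand":0.008},{"dx":0.0002,"dy":-0.0116,"dz":0,"rx":0,"ry":0,"rz":0,"hand":0.008},{"dx":-0.0007,"dy":-0.0116,"dz":0,"rx":0,"ry":0,"rz":0,"hand":0.008},{"dx":-0.0016,"dy":-0.0115,"dz":0,"rx":0,"ry":0,"rz":0,"hand":0.008},{"dx":-0.0026,"dy":-0.0113,"dz":0,"rx":0,"ry":0,"rz":0,"hand":0.008}]' 
python3 -c "
from h import *
s=manip.get_state();v=np.array(s['position'])[:2]-[.648,-.1985];print(v,np.linalg.norm(v),np.arctan2(v[1],v[0])%6.2832-2.431,s['contact_force'])"
```

```text
clock: 4.02
position: [0.5029, -0.1648, 0.2589]
ee_rot: [-0.001, -0.001, 1.0, 0.002]
contact_force: [-3.5, 5.5, 7.9]
width: 0.019
gripper_force: 30.9
clock: 4.52
position: [0.5042, -0.2347, 0.2585]
ee_rot: [-0.001, -0.0, 1.0, 0.001]
contact_force: [-2.5, 5.1, 6.3]
width: 0.0192
gripper_force: 30.8
[-0.14384155 -0.03619536] 0.1483256419375714 0.9571228686448747 [-2.45612789  5.13010797  6.32596081]
```

```bash
python3 -m pendant '[{"dx":-0.0035,"dy":-0.0111,"dz":0,"rx":0,"ry":0,"rz":0,"hand":0.008},{"dx":-0.0043,"dy":-0.0108,"dz":0,"rx":0,"ry":0,"rz":0,"hand":0.008},{"dx":-0.0052,"dy":-0.0104,"dz":0,"rx":0,"ry":0,"rz":0,"hand":0.008},{"dx":-0.0060,"dy":-0.01,"dz":0,"rx":0,"ry":0,"rz":0,"hand":0.008},{"dx":-0.0068,"dy":-0.0095,"dz":0,"rx":0,"ry":0,"rz":0,"hand":0.008},{"dx":-0.0075,"dy":-0.0089,"dz":0,"rx":0,"ry":0,"rz":0,"hand":0.008},{"dx":-0.0082,"dy":-0.0083,"dz":0,"rx":0,"ry":0,"rz":0,"hand":0.008}]' 
python3 -m pendant '[{"dx":-0.0088,"dy":-0.0076,"dz":0,"rx":0,"ry":0,"rz":0,"hand":0.008},{"dx":-0.0094,"dy":-0.0068,"dz":0,"rx":0,"ry":0,"rz":0,"hand":0.008},{"dx":-0.0099,"dy":-0.0061,"dz":0,"rx":0,"ry":0,"rz":0,"hand":0.008},{"dx":-0.0104,"dy":-0.0053,"dz":0,"rx":0,"ry":0,"rz":0,"hand":0.008},{"dx":0,"dy":0,"dz":0,"rx":0,"ry":0,"rz":0,"hand":0.008}]' 
python3 -c "
from h import *
s=manip.get_state();v=np.array(s['position'])[:2]-[.648,-.1985];print(v,np.linalg.norm(v),np.arctan2(v[1],v[0])%6.2832-2.431,s['contact_force'])"
```

```text
clock: 5.1
position: [0.5468, -0.3046, 0.2582]
ee_rot: [-0.001, -0.0, 1.0, 0.001]
contact_force: [-2.8, 3.0, 5.5]
width: 0.0191
gripper_force: 29.5
clock: 5.52
position: [0.5878, -0.3319, 0.2582]
ee_rot: [0.001, -0.0, 1.0, -0.001]
contact_force: [-0.9, -0.1, 3.9]
width: 0.019
gripper_force: 30.2
[-0.06022122 -0.13338225] 0.14634691439201306 1.8573084026753248 [-0.91022805 -0.10892271  3.94773777]
```

```bash
python3 -m pendant '[{"dx":0,"dy":0,"dz":0,"rx":0,"ry":0,"rz":0,"hand":0.045},{"dx":0,"dy":0,"dz":0,"rx":0,"ry":0,"rz":0,"hand":0.045},{"dx":0,"dy":0,"dz":0,"rx":0,"ry":0,"rz":0,"hand":0.045},{"dx":0,"dy":0,"dz":0,"rx":0,"ry":0,"rz":0,"hand":0.045},{"dx":0,"dy":0,"dz":-0.02,"rx":0,"ry":0,"rz":0,"hand":0.045},{"dx":0,"dy":0,"dz":-0.03,"rx":0,"ry":0,"rz":0,"hand":0.045},{"dx":0,"dy":0,"dz":-0.03,"rx":0,"ry":0,"rz":0,"hand":0.07},{"dx":0.0,"dy":0.035,"dz":0,"rx":0,"ry":0,"rz":0,"hand":0.07},{"dx":0.0,"dy":0.035,"dz":0,"rx":0,"ry":0,"rz":0,"hand":0.07},{"dx":0.0,"dy":0.035,"dz":0,"rx":0,"ry":0,"rz":0,"hand":0.07}]' 
python3 -m pendant '[{"dx":0.0,"dy":0.035,"dz":0,"rx":0,"ry":0,"rz":0,"hand":0.07},{"dx":0.0,"dy":0.035,"dz":0,"rx":0,"ry":0,"rz":0,"hand":0.07},{"dx":0.0,"dy":0.032,"dz":0,"rx":0,"ry":0,"rz":0,"hand":0.07},{"dx":0,"dy":0,"dz":0,"rx":0,"ry":0,"rz":0,"hand":0.07},{"dx":0,"dy":0,"dz":0,"rx":0,"ry":0,"rz":0,"hand":0.07}]' 
python3 -c "
from h import *
s=manip.get_state();d=manip.get_image('wrist');cv2.imwrite('pics/w1.png',d['frame'][:,:,::-1])
print(s['position'].round(4) if hasattr(s['position'],'round') else s['position'])
print('pred knob top',proj(d,[.582,-.125,.228],s),'hinge',proj(d,[.648,-.1985,.249],s))
import json;json.dump({k:(list(map(float,v)) if np.ndim(v) else float(v)) for k,v in s.items()},open('s1.json','w'))"
```

```text
clock: 6.35
position: [0.5866, -0.2246, 0.3377]
ee_rot: [0.001, 0.001, 1.0, -0.0]
contact_force: [-0.1, -0.1, -0.1]
width: 0.0699
gripper_force: 0.0
clock: 6.77
position: [0.5864, -0.1214, 0.3377]
ee_rot: [0.0, -0.002, 1.0, -0.0]
contact_force: [0.1, -0.8, 0.0]
width: 0.07
gripper_force: 0.0
[ 0.5864 -0.1214  0.3377]
pred knob top [[309.59770556 232.15049919]] hinge [[206.57547646 328.83801457]]
```

View pics/w1.png

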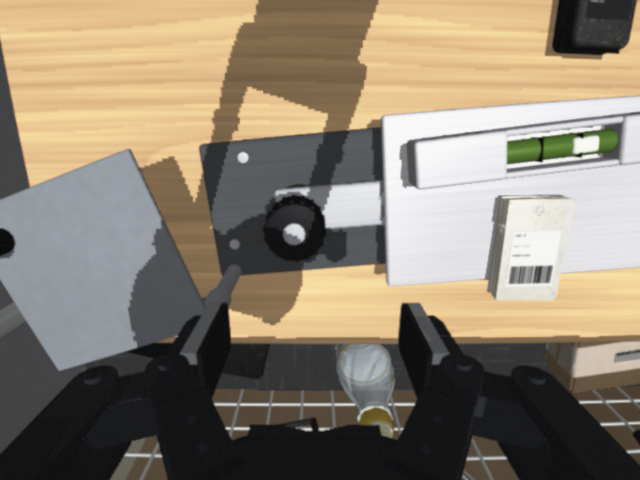

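The wrist view shows the cover swung fully aside. The knob is at about (295,227), and the level's bubble is near (586,144).

```bash
python3 -c "
from h import *
import json;s=json.load(open('s1.json'));d=manip.get_image('wrist')
g=cv2.cvtColor(d['frame'],cv2.COLOR_RGB2GRAY)
print(onz(d,(294.5,228),.226,s))
for c in((265,228),(325,228),(295,196),(295,262)): print(onz(d,c,.22,s).round(4))
m=(g[180:275,250:340]<32).astype(np.uint8)
ys,xs=np.nonzero(m);print(xs.min()+250,xs.max()+250,ys.min()+180,ys.max()+180)
tgt([.582,-.125,.192])"
```

```text
[ 0.57953561 -0.13578653  0.226     ]
[ 0.5813 -0.1577  0.22  ]
[ 0.5812 -0.1139  0.22  ]
[ 0.5576 -0.1354  0.22  ]
[ 0.6078 -0.1361  0.22  ]
265 327 196 261
tool shift mm [  4.7  -1.3 145.3] tool y yaw deg 90.02 z tilt [ 1.e-04 -8.e-04 -1.e+00]
```

```bash
python3 -m pendant '[{"dx":0.0034,"dy":-0.0146,"dz":0,"rx":0,"ry":0,"rz":0,"hand":0.07},{"dx":0,"dy":0,"dz":0.03,"rx":0,"ry":0,"rz":0,"hand":0.07},{"dx":0,"dy":0,"dz":0.03,"rx":0,"ry":0,"rz":0,"hand":0.07},{"dx":0,"dy":0,"dz":0.03,"rx":0,"ry":0,"rz":0,"hand":0.07},{"dx":0,"dy":0,"dz":0.02,"rx":0,"ry":0,"rz":0,"hand":0.07},{"dx":0,"dy":0,"dz":0.02,"rx":0,"ry":0,"rz":0,"hand":0.07},{"dx":0,"dy":0,"dz":0.017,"rx":0,"ry":0,"rz":0,"hand":0.07},{"dx":0,"dy":0,"dz":0,"rx":0,"ry":0,"rz":0,"hand":0.07}]' 60
python3 -m pendant '[{"dx":0,"dy":0,"dz":0,"rx":0,"ry":0,"rz":0,"hand":0.03},{"dx":0,"dy":0,"dz":0,"rx":0,"ry":0,"rz":0,"hand":0.03},{"dx":0,"dy":0,"dz":0,"rx":0,"ry":0,"rz":0,"hand":0.03},{"dx":0,"dy":0,"dz":0,"rx":0,"ry":0,"rz":0,"hand":0.03},{"dx":0,"dy":0,"dz":0,"rx":0,"ry":0,"rz":0,"hand":0.03},{"dx":0,"dy":0,"dz":0,"rx":0,"ry":0,"rz":0,"hand":0.03}]' 60
python3 -c "
from h import *
print(manip.get_state()['qpos'].round(2));tgt([.583,-.136,.19])"
```

```text
clock: 7.53
position: [0.5808, -0.1386, 0.1861]
ee_rot: [-0.004, 0.001, 1.0, 0.001]
contact_force: [-0.4, 0.6, -1.1]
width: 0.0698
gripper_force: 0.0
clock: 8.03
position: [0.5838, -0.1357, 0.1921]
ee_rot: [0.001, 0.0, 1.0, 0.002]
contact_force: [-0.4, 5.5, 0.9]
width: 0.0428
gripper_force: 62.1
[-0.35  0.34  1.52  0.    1.29 -1.92]
tool shift mm [ 0.8 -0.3  2.1] tool y yaw deg 89.97 z tilt [ 0.0022  0.004  -1.    ]
```

```bash
python3 -m pendant '[{"dx":0,"dy":0,"dz":0,"rx":0,"ry":0,"rz":5,"hand":0.03},{"dx":0,"dy":0,"dz":0,"rx":0,"ry":0,"rz":5,"hand":0.03},{"dx":0,"dy":0,"dz":0,"rx":0,"ry":0,"rz":5,"hand":0.03},{"dx":0,"dy":0,"dz":0,"rx":0,"ry":0,"rz":5,"hand":0.03},{"dx":0,"dy":0,"dz":0,"rx":0,"ry":0,"rz":5,"hand":0.03},{"dx":0,"dy":0,"dz":0,"rx":0,"ry":0,"rz":5,"hand":0.03},{"dx":0,"dy":0,"dz":0,"rx":0,"ry":0,"rz":5,"hand":0.03},{"dx":0,"dy":0,"dz":0,"rx":0,"ry":0,"rz":5,"hand":0.03},{"dx":0,"dy":0,"dz":0,"rx":0,"ry":0,"rz":5,"hand":0.03},{"dx":0,"dy":0,"dz":0,"rx":0,"ry":0,"rz":5,"hand":0.03}]' 60
python3 -m pendant '[{"dx":0,"dy":0,"dz":0,"rx":0,"ry":0,"rz":0,"hand":0.03},{"dx":0,"dy":0,"dz":0,"rx":0,"ry":0,"rz":0,"hand":0.03},{"dx":0,"dy":0,"dz":0,"rx":0,"ry":0,"rz":0,"hand":0.03},{"dx":0,"dy":0,"dz":0,"rx":0,"ry":0,"rz":0,"hand":0.03},{"dx":0,"dy":0,"dz":0,"rx":0,"ry":0,"rz":0,"hand":0.03},{"dx":0,"dy":0,"dz":0,"rx":0,"ry":0,"rz":0,"hand":0.03},{"dx":0,"dy":0,"dz":0,"rx":0,"ry":0,"rz":0,"hand":0.03},{"dx":0,"dy":0,"dz":0,"rx":0,"ry":0,"rz":0,"hand":0.03},{"dx":0,"dy":0,"dz":0,"rx":0,"ry":0,"rz":0,"hand":0.03},{"dx":0,"dy":0,"dz":0,"rx":0,"ry":0,"rz":0,"hand":0.03},{"dx":0,"dy":0,"dz":0,"rx":0,"ry":0,"rz":0,"hand":0.03},{"dx":0,"dy":0,"dz":0,"rx":0,"ry":0,"rz":0,"hand":0.03}]' 60
python3 -c "
from h import *
print(manip.get_state()['qpos'].round(2),manip.get_state()['moment'].round(2));tgt([.583,-.136,.19])
t=manip.get_image('top')['frame'];s=manip.get_image('scene')['frame']
z=lambda a:cv2.resize(a[:,:,::-1],(790,290),interpolation=cv2.INTER_CUBIC)
cv2.imwrite('pics/b1.png',np.vstack([z(t[235:279,275:395]),z(s[210:276,250:430])]))"
```

```text
clock: 8.87
position: [0.5838, -0.1359, 0.1921]
ee_rot: [0.0, 0.424, 0.906, 0.002]
contact_force: [-1.4, 5.1, -0.2]
width: 0.043
gripper_force: 62.0
clock: 9.87
position: [0.5838, -0.1359, 0.1921]
ee_rot: [0.0, 0.423, 0.906, 0.002]
contact_force: [-1.6, 6.0, 0.2]
width: 0.0427
gripper_force: 62.1
[-0.35  0.34  1.52  0.    1.29 -1.05] [ 0.81  0.04 -0.27]
tool shift mm [ 0.4 -0.7  2.1] tool y yaw deg 39.95 z tilt [ 0.0022  0.0036 -1.    ]
```

View pics/b1.png

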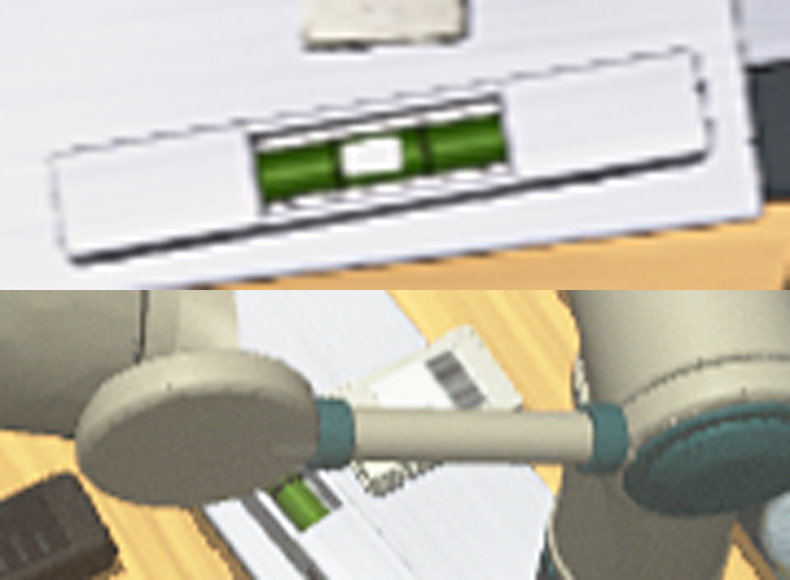

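Top crop: marks at x≈338 and 426, bubble 341–403, so it sits about 3.4 mm too far left. About 11.5° more clockwise.

```bash
cat > bub.py <<'E'
from h import *
def prof(f,a,b,w=3):
    L=np.hypot(*(np.array(b)-a));n=int(L*8);u=np.linspace(0,1,n);v=np.array([-(b[1]-a[1]),b[0]-a[0]])/L
    acc=0
    for o in np.linspace(-w/2,w/2,5):
        P=np.array(a)+np.outer(u,np.array(b)-a)+o*v
        acc=acc+cv2.remap(f,P[:,:1].astype(np.float32),P[:,1:].astype(np.float32),cv2.INTER_LINEAR)[:,0].astype(float)
    return u*L,acc/5
def meas(f,a,b,mm=None):
    x,p=prof(f,a,b); r=p[:,0];g=p[:,1]
    w=np.clip(r-110,0,None);w[(x<2)|(x>x[-1]-2)]=0
    c=(w*x).sum()/w.sum()
    return x,p,c
if __name__=="__main__":
    f=manip.get_image("top")["frame"]
    S=120/790;T=44/290
    a=(275+262*S-.4,235+178*T-.4);b=(275+504*S-.4,235+141*T-.4)
    x,p,c=meas(f,a,b)
    print("bubble",c); print([(round(float(i),1),int(q[0]),int(q[1])) for i,q in zip(x[::4],p[::4])])
E
python3 -m pendant '[{"dx":0,"dy":0,"dz":0,"rx":0,"ry":0,"rz":4,"hand":0.03},{"dx":0,"dy":0,"dz":0,"rx":0,"ry":0,"rz":4,"hand":0.03},{"dx":0,"dy":0,"dz":0,"rx":0,"ry":0,"rz":3.5,"hand":0.03},{"dx":0,"dy":0,"dz":0,"rx":0,"ry":0,"rz":0,"hand":0.03},{"dx":0,"dy":0,"dz":0,"rx":0,"ry":0,"rz":0,"hand":0.03},{"dx":0,"dy":0,"dz":0,"rx":0,"ry":0,"rz":0,"hand":0.03},{"dx":0,"dy":0,"dz":0,"rx":0,"ry":0,"rz":0,"hand":0.03},{"dx":0,"dy":0,"dz":0,"rx":0,"ry":0,"rz":0,"hand":0.03},{"dx":0,"dy":0,"dz":0,"rx":0,"ry":0,"rz":0,"hand":0.03},{"dx":0,"dy":0,"dz":0,"rx":0,"ry":0,"rz":0,"hand":0.03},{"dx":0,"dy":0,"dz":0,"rx":0,"ry":0,"rz":0,"hand":0.03},{"dx":0,"dy":0,"dz":0,"rx":0,"ry":0,"rz":0,"hand":0.03}]' 60
python3 -m pendant '[{"dx":0,"dy":0,"dz":0,"rx":0,"ry":0,"rz":0,"hand":0.03},{"dx":0,"dy":0,"dz":0,"rx":0,"ry":0,"rz":0,"hand":0.03},{"dx":0,"dy":0,"dz":0,"rx":0,"ry":0,"rz":0,"hand":0.03},{"dx":0,"dy":0,"dz":0,"rx":0,"ry":0,"rz":0,"hand":0.03},{"dx":0,"dy":0,"dz":0,"rx":0,"ry":0,"rz":0,"hand":0.03},{"dx":0,"dy":0,"dz":0,"rx":0,"ry":0,"rz":0,"hand":0.03},{"dx":0,"dy":0,"dz":0,"rx":0,"ry":0,"rz":0,"hand":0.03},{"dx":0,"dy":0,"dz":0,"rx":0,"ry":0,"rz":0,"hand":0.03}]' 60
python3 bub.py
```

```text
clock: 10.97
position: [0.5837, -0.1359, 0.1921]
ee_rot: [0.0, 0.512, 0.859, 0.002]
contact_force: [-1.5, 4.6, 0.3]
width: 0.0428
gripper_force: 62.1
clock: 11.63
position: [0.5837, -0.1359, 0.192]
ee_rot: [0.0, 0.512, 0.859, 0.002]
contact_force: [-1.3, 5.2, 1.2]
width: 0.0429
gripper_force: 62.1
bubble 18.453120798184155
[(0.0, 67, 99), (0.5, 71, 110), (1.0, 75, 115), (1.5, 77, 117), (2.0, 78, 118), (2.5, 80, 119), (3.0, 81, 119), (3.5, 82, 121), (4.0, 83, 122), (4.5, 83, 122), (5.0, 81, 120), (5.5, 81, 120), (6.0, 79, 118), (6.5, 77, 116), (7.0, 77, 115), (7.5, 76, 115), (8.0, 77, 116), (8.5, 78, 118), (9.0, 79, 119), (9.5, 80, 119), (10.1, 75, 111), (10.6, 65, 96), (11.1, 58, 85), (11.6, 54, 79), (12.1, 58, 87), (12.6, 68, 104), (13.1, 86, 120), (13.6, 116, 143), (14.1, 157, 173), (14.6, 195, 202), (15.1, 220, 222), (15.6, 230, 230), (16.1, 231, 231), (16.6, 231, 230), (17.1, 231, 231), (17.6, 231, 231), (18.1, 232, 233), (18.6, 233, 234), (19.1, 231, 232), (19.6, 231, 232), (20.1, 229, 229), (20.6, 227, 228), (21.1, 226, 227), (21.6, 223, 225), (22.1, 211, 215), (22.6, 179, 191), (23.1, 135, 157), (23.6, 91, 119), (24.1, 61, 89), (24.6, 44, 66), (25.1, 40, 60), (25.6, 49, 74), (26.1, 61, 92), (26.6, 72, 108), (27.1, 78, 116), (27.6, 78, 117), (28.1, 79, 117), (28.6, 78, 116), (29.1, 77, 116), (29.6, 76, 115), (30.2, 75, 114), (30.7, 74, 113), (31.2, 74, 112), (31.7, 74, 113), (32.2, 75, 114), (32.7, 76, 114), (33.2, 76, 114), (33.7, 76, 114), (34.2, 77, 115), (34.7, 75, 115), (35.2, 74, 114), (35.7, 71, 111), (36.2, 73, 110), (36.7, 87, 114), (37.2, 117, 133)]
```

Bubble at 18.45 px against the mark centre at 18.30 (about 0.3 mm off), so it is centred. Next: release, lift, close the hand and recheck.

```bash
python3 -m pendant '[{"dx":0,"dy":0,"dz":0,"rx":0,"ry":0,"rz":0,"hand":0.068},{"dx":0,"dy":0,"dz":0,"rx":0,"ry":0,"rz":0,"hand":0.068},{"dx":0,"dy":0,"dz":0,"rx":0,"ry":0,"rz":0,"hand":0.068},{"dx":0,"dy":0,"dz":0,"rx":0,"ry":0,"rz":0,"hand":0.068},{"dx":0,"dy":0,"dz":-0.015,"rx":0,"ry":0,"rz":0,"hand":0.068},{"dx":0,"dy":0,"dz":-0.03,"rx":0,"ry":0,"rz":0,"hand":0.068},{"dx":0,"dy":0,"dz":-0.03,"rx":0,"ry":0,"rz":0,"hand":0.068},{"dx":0,"dy":0,"dz":-0.03,"rx":0,"ry":0,"rz":0,"hand":0.068}]' 30
python3 -m pendant '[{"dx":0,"dy":0,"dz":0,"rx":0,"ry":0,"rz":-6.85,"hand":0},{"dx":0,"dy":0,"dz":0,"rx":0,"ry":0,"rz":-6.85,"hand":0},{"dx":0,"dy":0,"dz":0,"rx":0,"ry":0,"rz":-6.85,"hand":0},{"dx":0,"dy":0,"dz":0,"rx":0,"ry":0,"rz":-6.85,"hand":0},{"dx":0,"dy":0,"dz":0,"rx":0,"ry":0,"rz":-6.85,"hand":0},{"dx":0,"dy":0,"dz":0,"rx":0,"ry":0,"rz":-6.85,"hand":0},{"dx":0,"dy":0,"dz":0,"rx":0,"ry":0,"rz":-6.85,"hand":0},{"dx":0,"dy":0,"dz":0,"rx":0,"ry":0,"rz":-6.85,"hand":0},{"dx":0,"dy":0,"dz":0,"rx":0,"ry":0,"rz":-6.85,"hand":0},{"dx":0,"dy":0,"dz":0,"rx":0,"ry":0,"rz":-6.85,"hand":0},{"dx":0,"dy":0,"dz":0,"rx":0,"ry":0,"rz":0,"hand":0},{"dx":0,"dy":0,"dz":0,"rx":0,"ry":0,"rz":0,"hand":0}]'
python3 bub.py | cut -c1-900; python3 -c "
from h import *
tgt([.513,.1377,.26]);print(manip.get_state()['qpos'])"
```

```text
clock: 12.35
position: [0.5831, -0.138, 0.2965]
ee_rot: [-0.0, 0.511, 0.859, -0.0]
contact_force: [0.8, -0.1, 0.2]
width: 0.0679
gripper_force: 0.0
clock: 13.35
position: [0.5834, -0.1379, 0.2955]
ee_rot: [0.0, -0.06, 0.998, -0.0]
contact_force: [0.2, -0.3, 0.3]
width: -0.0
gripper_force: 0.0
bubble 18.449339093626637
[(0.0, 66, 98), (0.5, 70, 110), (1.0, 73, 114), (1.5, 76, 115), (2.0, 77, 117), (2.5, 79, 118), (3.0, 80, 119), (3.5, 81, 120), (4.0, 82, 121), (4.5, 81, 120), (5.0, 80, 119), (5.5, 79, 118), (6.0, 78, 117), (6.5, 76, 116), (7.0, 76, 115), (7.5, 76, 115), (8.0, 76, 116), (8.5, 77, 117), (9.0, 79, 118), (9.5, 79, 119), (10.1, 74, 110), (10.6, 64, 95), (11.1, 57, 84), (11.6, 52, 77), (12.1, 56, 85), (12.6, 68, 102), (13.1, 85, 120), (13.6, 115, 142), (14.1, 156, 173), (14.6, 193, 200), (15.1, 218, 220), (15.6, 229, 230), (16.1, 231, 231), (16.6, 230, 229), (17.1, 231, 230), (17.6, 230, 231), (18.1, 232, 232), (18.6, 232, 233), (19.1, 230, 231), (19.6, 230, 231), (20.1, 227, 228), (20.6, 226, 226), (21.1, 225, 226), (21.6, 222, 224), (22.1, 209, 214), (22.6, 177, 189), (23.1, 134, 155), (23.6, 89, 117), (24.1, 60, 87), (24.6, 44, 66), (25.1, 40, 60), (25.6, 49, 74), (26.1, 60, 92), (26.6, 7
tool shift mm [ 37.  282.   35.4] tool y yaw deg 96.85 z tilt [ 3.e-04 -1.e-04 -1.e+00]
[-3.48085643e-01  2.85986589e-01  1.33388576e+00 -2.53540341e-05
  1.52135946e+00 -2.03844118e+00]
```

```bash
python3 -m pendant '[{"dx":0.0046,"dy":0.0353,"dz":0,"rx":0,"ry":0,"rz":0,"hand":0},{"dx":0.0046,"dy":0.0353,"dz":0,"rx":0,"ry":0,"rz":0,"hand":0},{"dx":0.0046,"dy":0.0353,"dz":0,"rx":0,"ry":0,"rz":0,"hand":0},{"dx":0.0046,"dy":0.0353,"dz":0,"rx":0,"ry":0,"rz":0,"hand":0},{"dx":0.0046,"dy":0.0353,"dz":0,"rx":0,"ry":0,"rz":0,"hand":0},{"dx":0.0046,"dy":0.0353,"dz":0,"rx":0,"ry":0,"rz":0,"hand":0},{"dx":0.0046,"dy":0.0353,"dz":0,"rx":0,"ry":0,"rz":0,"hand":0},{"dx":0.0046,"dy":0.0353,"dz":0,"rx":0,"ry":0,"rz":0,"hand":0},{"dx":0,"dy":0,"dz":0.02,"rx":0,"ry":0,"rz":0,"hand":0},{"dx":0,"dy":0,"dz":0.02,"rx":0,"ry":0,"rz":0,"hand":0},{"dx":0,"dy":0,"dz":0,"rx":0,"ry":0,"rz":0,"hand":0},{"dx":0,"dy":0,"dz":0,"rx":0,"ry":0,"rz":0,"hand":0}]'
python3 -c "
from h import *
tgt([.513,.1377,.212])
s=manip.get_state();d=manip.get_image('wrist');f=d['frame'][:,:,::-1].copy()
for p in proj(d,[[.513,.1377,.212],[.5228,.0623,.212]],s): cv2.circle(f,tuple(int(v) for v in p),3,(0,0,255),-1)
cv2.imwrite('pics/w2.png',f)"
```

```text
clock: 14.4
position: [0.5117, 0.1381, 0.2548]
ee_rot: [-0.001, -0.061, 0.998, -0.0]
contact_force: [0.7, 0.4, -0.9]
width: -0.0
gripper_force: 0.0
tool shift mm [-1.3 -0.6 42.8] tool y yaw deg 96.96 z tilt [-2.e-03 -3.e-04 -1.e+00]
```

View pics/w2.png

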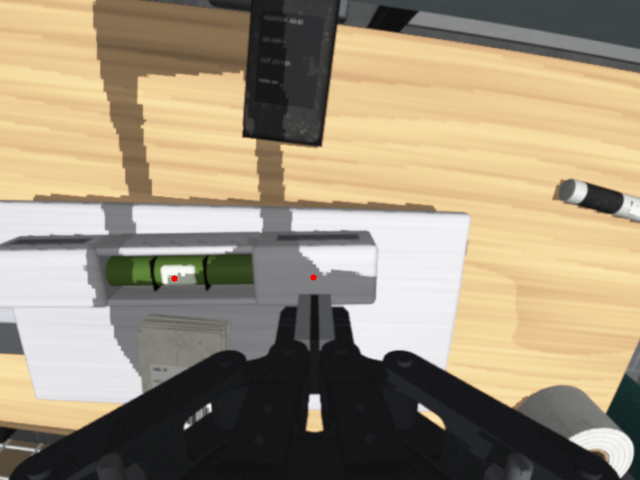

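The red dot is on the left end block and the bubble is between the marks (155 and 206). Descending gently.

```bash
python3 -m pendant '[{"dx":-0.001,"dy":0,"dz":0.015,"rx":0,"ry":0,"rz":0,"hand":0},{"dx":0,"dy":0,"dz":0.012,"rx":0,"ry":0,"rz":0,"hand":0},{"dx":0,"dy":0,"dz":0.006,"rx":0,"ry":0,"rz":0,"hand":0},{"dx":0,"dy":0,"dz":0.003,"rx":0,"ry":0,"rz":0,"hand":0},{"dx":0,"dy":0,"dz":0,"rx":0,"ry":0,"rz":0,"hand":0},{"dx":0,"dy":0,"dz":0,"rx":0,"ry":0,"rz":0,"hand":0},{"dx":0,"dy":0,"dz":0,"rx":0,"ry":0,"rz":0,"hand":0}]'
python3 -m pendant '[{"dx":0,"dy":0,"dz":0.002,"rx":0,"ry":0,"rz":0,"hand":0},{"dx":0,"dy":0,"dz":0,"rx":0,"ry":0,"rz":0,"hand":0},{"dx":0,"dy":0,"dz":0,"rx":0,"ry":0,"rz":0,"hand":0}]'
python3 -m pendant '[{"dx":0,"dy":0,"dz":0.002,"rx":0,"ry":0,"rz":0,"hand":0},{"dx":0,"dy":0,"dz":0,"rx":0,"ry":0,"rz":0,"hand":0},{"dx":0,"dy":0,"dz":0,"rx":0,"ry":0,"rz":0,"hand":0}]'
```

```text
clock: 15.03
position: [0.5139, 0.1382, 0.2202]
ee_rot: [0.001, -0.061, 0.998, 0.0]
contact_force: [-0.5, 0.2, 0.2]
width: -0.0002
gripper_force: 0.0
clock: 15.28
position: [0.5133, 0.1383, 0.2175]
ee_rot: [0.0, -0.061, 0.998, 0.0]
contact_force: [-0.1, -0.1, 0.4]
width: -0.0001
gripper_force: 0.0
clock: 15.53
position: [0.5131, 0.1382, 0.2151]
ee_rot: [-0.0, -0.061, 0.998, 0.0]
contact_force: [-0.2, 0.2, -0.0]
width: -0.0005
gripper_force: 0.0
```

```bash
python3 -m pendant '[{"dx":0,"dy":0,"dz":0.0015,"rx":0,"ry":0,"rz":0,"hand":0},{"dx":0,"dy":0,"dz":0,"rx":0,"ry":0,"rz":0,"hand":0},{"dx":0,"dy":0,"dz":0,"rx":0,"ry":0,"rz":0,"hand":0}]'
python3 -m pendant '[{"dx":0,"dy":0,"dz":0.001,"rx":0,"ry":0,"rz":0,"hand":0},{"dx":0,"dy":0,"dz":0,"rx":0,"ry":0,"rz":0,"hand":0},{"dx":0,"dy":0,"dz":0,"rx":0,"ry":0,"rz":0,"hand":0}]'
python3 -m pendant '[{"dx":0,"dy":0,"dz":0.0005,"rx":0,"ry":0,"rz":0,"hand":0},{"dx":0,"dy":0,"dz":0,"rx":0,"ry":0,"rz":0,"hand":0},{"dx":0,"dy":0,"dz":0,"rx":0,"ry":0,"rz":0,"hand":0}]'
```

```text
clock: 15.78
position: [0.5132, 0.1382, 0.2137]
ee_rot: [-0.0, -0.061, 0.998, 0.0]
contact_force: [-1.5, -0.7, 1.0]
width: 0.0002
gripper_force: 0.0
clock: 16.03
position: [0.5132, 0.1382, 0.2127]
ee_rot: [-0.0, -0.061, 0.998, 0.0]
contact_force: [0.2, 1.2, 0.0]
width: -0.0002
gripper_force: 0.0
clock: 16.28
position: [0.5132, 0.1382, 0.2123]
ee_rot: [0.0, -0.061, 0.998, 0.0]
contact_force: [-1.1, -0.3, -0.6]
width: 0.0004
gripper_force: 0.0
```

```bash
python3 -m pendant '[{"dx":0,"dy":0,"dz":0.0006,"rx":0,"ry":0,"rz":0,"hand":0},{"dx":0,"dy":0,"dz":0,"rx":0,"ry":0,"rz":0,"hand":0},{"dx":0,"dy":0,"dz":0,"rx":0,"ry":0,"rz":0,"hand":0}]'
python3 -m pendant '[{"dx":0,"dy":0,"dz":0.0006,"rx":0,"ry":0,"rz":0,"hand":0},{"dx":0,"dy":0,"dz":0,"rx":0,"ry":0,"rz":0,"hand":0},{"dx":0,"dy":0,"dz":0,"rx":0,"ry":0,"rz":0,"hand":0}]'
python3 -m pendant '[{"dx":0,"dy":0,"dz":0.0005,"rx":0,"ry":0,"rz":0,"hand":0},{"dx":0,"dy":0,"dz":0,"rx":0,"ry":0,"rz":0,"hand":0},{"dx":0,"dy":0,"dz":0,"rx":0,"ry":0,"rz":0,"hand":0}]'
```

```text
clock: 16.53
position: [0.5133, 0.1382, 0.2121]
ee_rot: [0.0, -0.061, 0.998, 0.0]
contact_force: [-0.6, -0.3, 2.5]
width: 0.0003
gripper_force: 1.6
clock: 16.78
position: [0.5134, 0.1382, 0.2121]
ee_rot: [0.001, -0.061, 0.998, 0.0]
contact_force: [-1.8, -0.0, 6.9]
width: -0.0002
gripper_force: 3.2
clock: 17.03
position: [0.5134, 0.1383, 0.2121]
ee_rot: [0.001, -0.061, 0.998, 0.0]
contact_force: [-2.4, -0.6, 8.9]
width: -0.0001
gripper_force: 4.4
```

```bash
python3 -m pendant '[{"dx":0,"dy":0,"dz":0.0002,"rx":0,"ry":0,"rz":0,"hand":0},{"dx":0,"dy":0,"dz":0,"rx":0,"ry":0,"rz":0,"hand":0},{"dx":0,"dy":0,"dz":0,"rx":0,"ry":0,"rz":0,"hand":0},{"dx":0,"dy":0,"dz":0,"rx":0,"ry":0,"rz":0,"hand":0},{"dx":0,"dy":0,"dz":0,"rx":0,"ry":0,"rz":0,"hand":0},{"dx":0,"dy":0,"dz":0,"rx":0,"ry":0,"rz":0,"hand":0},{"dx":0,"dy":0,"dz":0,"rx":0,"ry":0,"rz":0,"hand":0},{"dx":0,"dy":0,"dz":0,"rx":0,"ry":0,"rz":0,"hand":0},{"dx":0,"dy":0,"dz":0,"rx":0,"ry":0,"rz":0,"hand":0},{"dx":0,"dy":0,"dz":0,"rx":0,"ry":0,"rz":0,"hand":0},{"dx":0,"dy":0,"dz":0,"rx":0,"ry":0,"rz":0,"hand":0},{"dx":0,"dy":0,"dz":0,"rx":0,"ry":0,"rz":0,"hand":0}]'
python3 -c "
from h import *
a=manip.get_image('wrist')['frame'][200:340,0:400,::-1];t=manip.get_image('top')['frame'][:,:,::-1]
cv2.imwrite('pics/end.png',np.vstack([cv2.resize(a,(800,280)),cv2.resize(t[185:285,230:480],(800,320),interpolation=cv2.INTER_CUBIC)]))
print(manip.get_state()['contact_force'])"; python3 bub.py|cut -c1-30
```

```text
clock: 18.03
position: [0.5134, 0.1383, 0.2121]
ee_rot: [0.001, -0.061, 0.998, 0.0]
contact_force: [-3.2, -0.4, 9.3]
width: 0.0
gripper_force: 4.8
[-2.38076629e+00  6.56197797e-03  1.03162856e+01]
bubble 12.31503808027003
[(0.0, 63, 63), (0.5, 96, 92),
```

View pics/end.png

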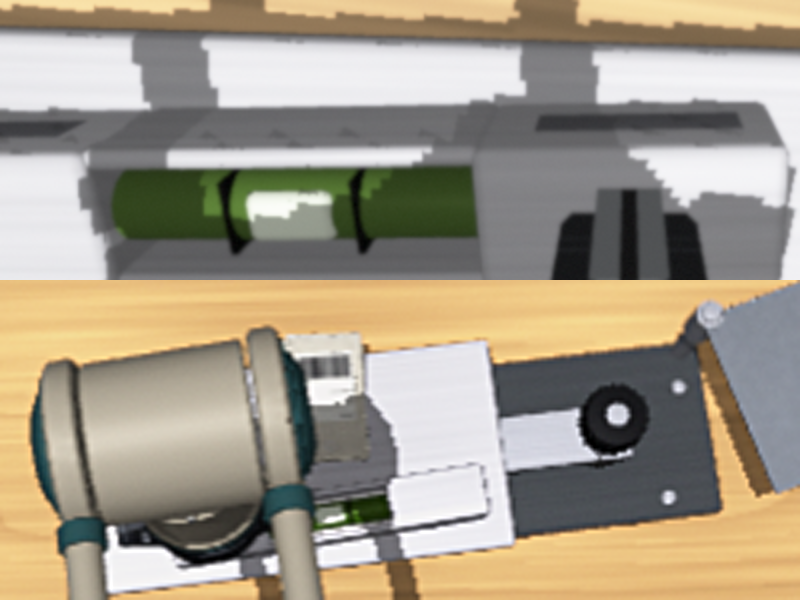

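The bubble sits centred between the marks, to within about 1 mm. The cover is still open and the fingers press the left block with about 10 N.

```bash
python3 -c "
from rig import manip
print(manip.sign_off())"
```

```text
the job is handed in; nothing more can be done
None
```

The job is handed in: the cover is swung open to about 1.86 rad, the bubble is centred to within about 1 mm, and the arm is still pressing the level's left block down with about 10 N. It took about 18 s, and no verdict came back from the hand-in.

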